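# Fit the drip grid into the glazing tray

## Task

Put the drip grid back into the white glazing tray: it is longer than the opening, so tilt it, tuck one end all the way under the wide dark steel lip, lower the other end until the grid lies flat on the ledges, then slide it out under the two small tabs and feel for the black pad of the red stop and press firmly against it, without shifting it, before letting go. Be gentle: never strike or force the grid against the tray, and leave the pot, the jar and the cup alone.

Things in the scene. Friction and masses are not known exactly. Their poses are not given: they have to be found in the camera images.
- grid: Loose drip grid, 0.3 to 0.55 kg, dark frame, light metal slats (solid to the touch), 220 (x) x 130 (y) x 8 mm thick, same after a half turn. Origin: centre of its underside, z up.
- grid_handle (a point): Centre of the grid's pale wooden handle bar, 41 mm above the underside: 12 mm (grid x) x 70 mm (y) x 22 mm high, on two dark posts at y = +-29 mm; 22 mm free beneath the bar. Grip its 12 mm width, fingers closing along the grid's x, with 60 N or more, or it turns in the fingers.
- grid_end_a (a point): Middle of the grid's end face at its x = -110 mm, half way up its thickness.
- grid_end_b (a point): Middle of the grid's end face at its x = +110 mm, half way up its thickness.
- tray: White open-topped tray fixed to the table, about 262 x 150 x 67 mm high, rigid. Origin at table height, x along its length towards the red stop. Inside: y = +-69 mm, -x wall at x = -117. A level ledge runs along each long side, top at z = 40, from |y| = 69 in to 56 mm. Grid seated: underside at z = 40, centre at y = 0 and x = 2.5 to 14.5 (see stop). Over 25 N between grid and tray is forcing.
- lip_edge (a point): Middle of the upper inner edge of the wide dark steel lip at the tray's -x end (tray x = -87, y = 0, z = 67 mm). The lip covers the full width from here to the -x wall; 5 mm thick, underside at z = 62 mm, 22 mm above the ledge. Tilted 10 to 20 degrees, the grid's low end slides under it right to the wall; its other end then clears the tabs by 4 mm.
- tab_edge (a point): Midway between the upper inner edges of the two small dark steel tabs at the tray's +x end (tray x = 107, y = 0, z = 67 mm). Each tab spans |y| from 29 to 69 mm and reaches from here to the +x wall, 5 mm thick, underside at z = 62 mm.
- stop: Red stop block, 8 x 46 x 26 mm, fixed between the tabs; axes as the tray; origin at the middle of the lower edge of its face (tray x = 125, z = 41 mm). A black rigid pad in it, part of the stop, sticks out 0.5 to 12.5 mm, set anew each time and not measured: feel for it with the grid's end. Firmly: 5 N or more on it for 0.2 s, grid flat. Set finger-tight: over 10 N would shift it.
- pot: Pink pot with ears, 96 mm wide, 86 mm high, loose; origin at the centre of its foot. Bystander.
- jar: Green glaze jar with a white cap, 54 mm wide, 75 mm high, loose; origin at the centre of its foot. Bystander.
- cup: Clear plastic water cup (empty), 74 mm wide, 95 mm high, loose; origin at the centre of its foot. Bystander.

How it is judged:
By the outcome, as a careful person would: the job done as asked, in the order asked, and still so for the second after the job is handed in, with the robot touching nothing.
It also fails if it takes over 72 s, if anything falls off the work surface, if the arm or the gripper's body presses on something with over 40 N, if the wrist force passes 120 N, or if a joint passes its speed limit or range.

## Robot

A 6-joint arm with a two-finger parallel gripper is mounted at the origin on the work surface. World frame = base frame: x ahead of the robot, y to its left, z up, the work surface at z = 0. Lengths are in m, angles in rad, forces in N, time in s.
With the tool pointing down it reaches from about 0.325 to 1 m from the base axis. Payload 5.1 kg.
Tool frame: the origin (TCP) lies midway between the tips of the shut fingers; the grasp point (between the pads) lies 19 mm behind it; z points along the fingers, y is the direction in which the jaws open and shut (so a half turn about z gives the same grasp; the last joint's range is limited). The gripper opens to 85 mm and grips with 20 to 120 N. Pads are 22 mm wide; open, the fingers measure 114 mm over their backs; the gripper's body (76 mm by 85 mm) begins 54 mm behind the grasp point. The pads swing forward as they close: fully open they stand 13 mm farther back than shut.
Start: joints at [1.254, 0.124, 1.65, -0, 1.367, -0.083], TCP at [0.151, 0.632, 0.231] pointing down, gripper open.
Joint ranges: [-2.61, 2.61], [-1.02, 2.33], [0.03, 2.71], [-1.35, 4.49], [0.32, 2.68], [-2.91, 2.91]. Speed limits (rad/s): [2.57, 2.57, 3.14, 3.14, 3.14, 3.14].

## Interface

Orientations are given as a unit quaternion [x, y, z, w].
In Python, from plant import r, optics, sign_off gives the robot as it stands.
- The arm moves only by the shell command python3 -m jog 'ROWS' [FORCE]. ROWS is JSON, one flat list of numbers, 7 for each row, row after row: the turn, a rotation vector about the tool's x, y, z in degrees, then the shift along the tool's x, y, z in cm, then the gripper's target within -1 to 1 (fully open at 1, half-way at 0, shut at -1). A call has 1 to 5 rows; each row is the pose to reach, as a shift and turn from the pose commanded when the call began, along the tool's axes at that moment; what a row does not reach only later rows make up. A row lasts 1/10 s, in which the tool goes at most 50 mm and 8.59 degrees, less where a joint would pass 70% of its speed; a pose out of reach is approached as far as the arm can. A call with a gripper value outside its range is refused whole. The fingers move at their own pace and stop on an object; FORCE is the grip in N (left out, the last holds). Time passes only in rows, so rows that repeat a pose let the fingers close. It gives the time, the measured TCP pose, the force and the opening at its end, in the units of the state.
- r.sense(): the state, without advancing time (a new reading comes with each control period).
- optics.snapshot(name): name is "scene" or "top"; returns a dict with "pixels" (384x512x3 uint8, red, green, blue), "camera_matrix" (3x3 intrinsics, pixels), "world_from_camera" (4x4, takes a point from camera to world coordinates). Camera axes: x right, y down, z forward; pixel columns grow to the right and rows downward; lengths in m; the calibration is good to about 2 mm. A picture is of the moment at which its call begins. There is no depth.
- sign_off(): hands the job in, once; it reports no verdict.
The state is a dict: "time": time; "q": joint angles; "dq": joint speeds; "effort": joint torques, N m; "ee_pos": TCP position; "eef_rot": TCP orientation; "ft_force": force on the tool from outside, world axes, zero at the start; "torque": the same for the moment, N m; "grip_width": finger opening in m.
Only numpy, scipy, OpenCV 4.12 (cv2) and the standard library are available. Lean on these libraries where they do the work, as an engineer would, in place of code of your own. Each camera call takes 0.05 s, during which the arm holds its last target. There are 200 camera calls.

## Working session

There is one attempt and no reset: what is moved stays moved. The work goes in short steps, Python scripts to look and compute and a shell command to move; the robot and the scene stay as the last step left them, time stands still between calls to the robot, and variables do not carry over. Pictures are saved under pics/ and viewed, about 8 in all and at most 12, crops included, and the job is handed in when it is done.

```bash
ls; mkdir -p pics; python3 - <<'E'
from plant import r, optics
import cv2,pickle
d={}
for n in("scene","top"):
    s=optics.snapshot(n); d[n]=s
    cv2.imwrite(f"pics/{n}0.png",cv2.resize(s["pixels"][:,:,::-1],(800,600),interpolation=cv2.INTER_CUBIC))
    print(n,s["camera_matrix"],s["world_from_camera"])
pickle.dump(d,open("d0.pkl","wb"))
print(r.sense())
E
```

```text
pics
scene [[371.23657354   0.         254.70674388]
 [  0.         371.23657354 187.28445219]
 [  0.           0.           1.        ]] [[-0.1193884   0.74400474 -0.65742175  1.07637046]
 [ 0.9928462   0.09058864 -0.07778255  0.07615925]
 [ 0.00168436 -0.66200502 -0.74949751  0.63464149]
 [ 0.          0.          0.          1.        ]]
top [[446.05347096   0.         258.10059429]
 [  0.         446.05347096 194.53145599]
 [  0.           0.           1.        ]] [[ 0.02349118 -0.99413183  0.10559388  0.49545967]
 [-0.99913098 -0.02698356 -0.03176749  0.01858883]
 [ 0.03443037 -0.10475586 -0.99390179  0.87016609]
 [ 0.          0.          0.          1.        ]]
{'time': 0.1, 'q': array([ 1.25441276e+00,  1.24414837e-01,  1.65151430e+00,  1.64800369e-05,
        1.36746826e+00, -8.26084690e-02]), 'dq': array([-0.00184146, -0.00181087, -0.00255222,  0.00018257, -0.00061053,
       -0.00025339]), 'effort': array([ 8.69636588e-04, -4.24929786e+01, -3.66654146e+01, -1.74729735e-04,
        4.05341940e-03,  1.81900276e-06]), 'ee_pos': array([0.15043668, 0.63180479, 0.23020582]), 'eef_rot': array([ 1.16623179e-01,  9.93175825e-01, -8.82876480e-04, -1.86736773e-04]), 'ft_force': array([-0.2237323 ,  0.22326558,  0.74780068]), 'torque': array([-0.0227027 ,  0.08410014, -0.01873848]), 'grip_width': 0.08538659562608704}
```

View pics/scene0.png

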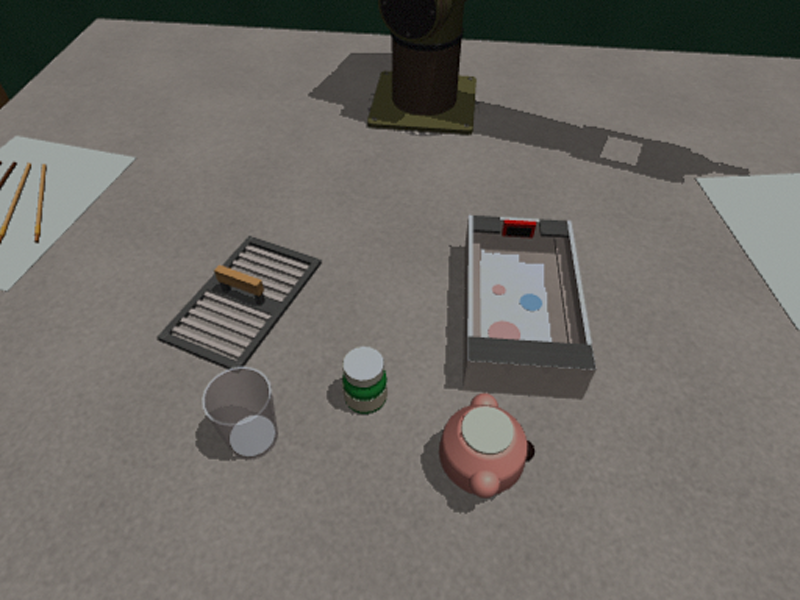

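View pics/top0.png

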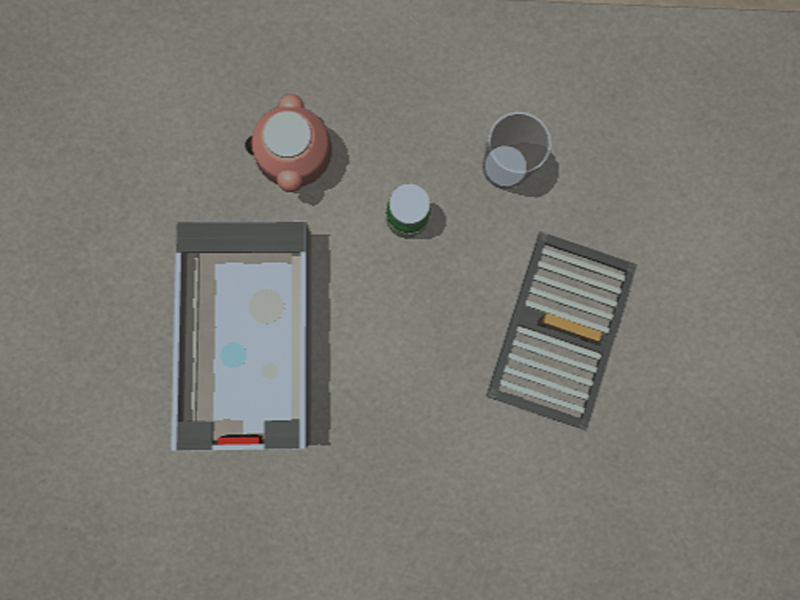

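The scene view shows the tray on the right, with its stop end toward the robot and the lip toward the camera. The grid is on the left with its handle at about (240,282). The jar is at (365,380), the cup at (240,415) and the pot at (485,445). The top view agrees: grid corners are near (540,234), (635,265), (587,428) and (488,397), and the tray spans x 173–307 and y 223–450. I'll crop to get accurate corners.

```bash
python3 - <<'E'
import cv2,pickle,numpy as np
d=pickle.load(open("d0.pkl","rb"))
t=d["top"]["pixels"][:,:,::-1]; s=d["scene"]["pixels"][:,:,::-1]
def crop(i,x,y,w,h,k): return cv2.resize(i[y:y+h,x:x+w],None,fx=k,fy=k,interpolation=cv2.INTER_CUBIC)
cv2.imwrite("pics/c_top.png",np.hstack([crop(t,105,138,100,150,4),crop(t,308,140,100,150,4)]))
cv2.imwrite("pics/c_sc.png",np.hstack([crop(s,290,130,100,130,4),crop(s,98,130,110,130,4)][:2])[:, :800])
E
```

```text
(no output)
```

View pics/c_top.png

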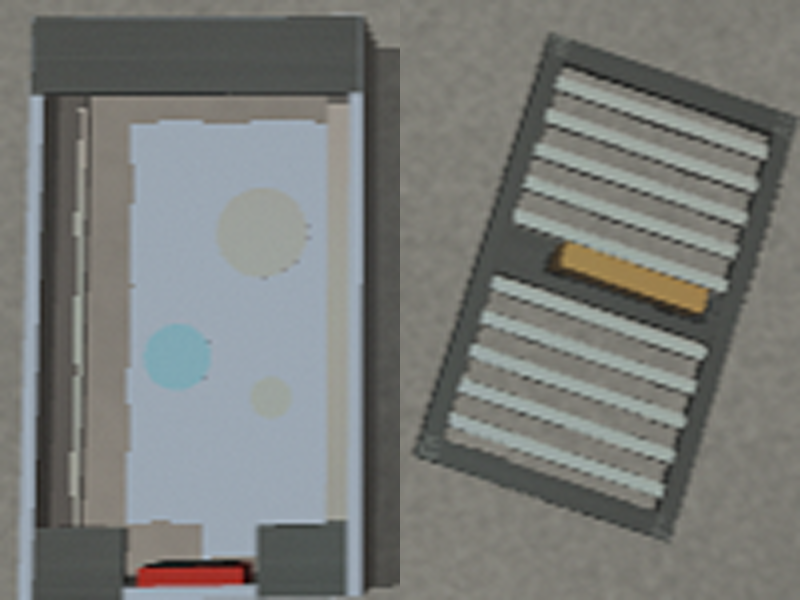

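View pics/c_sc.png

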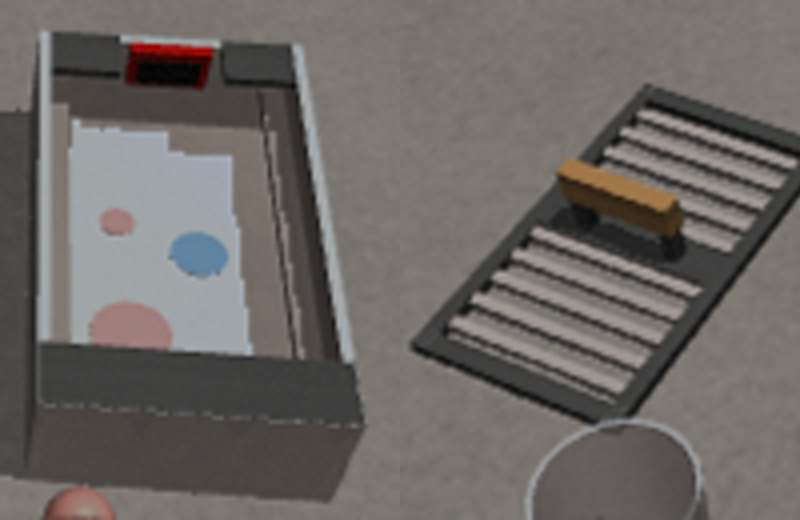

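Top crop: the lip's outer corners are at (33,17) and (364,17), its inner edge at row 94, and the tab edges at row ~525. The grid corners are (552,35), (797,117), (668,541) and (415,455). The scene crop shows the same edges, and the cup hides the grid's near corner. Next is the pose fit.

```bash
cat > h.py <<'E'
import numpy as np
from scipy.optimize import least_squares
from scipy.spatial.transform import Rotation as R
def proj(s,P):
    T=np.linalg.inv(s["world_from_camera"]); p=(T[:3,:3]@P.T).T+T[:3,3]
    q=(s["camera_matrix"]@p.T).T; return q[:,:2]/q[:,2:]
def fit(d,obs,x0,z=False):
    def f(v):
        c,s=np.cos(v[2]),np.sin(v[2]); o=[]
        for cam,P,uv in obs:
            P=np.array(P)/1000; W=P@np.array([[c,s,0],[-s,c,0],[0,0,1]])+[v[0],v[1],0]
            o.append(proj(d[cam],W)-uv)
        return np.vstack(o).ravel()
    r=least_squares(f,x0); return r.x,f(r.x).reshape(-1,2)
E
python3 - <<'E'
from h import *
import pickle
d=pickle.load(open("d0.pkl","rb"))
def cv(px,ox,oy,sx): return np.array([[ox+(x-sx+.5)/4-.5,oy+(y+.5)/4-.5] for x,y in px])
tt=("top",[[-123,-75,67],[-123,75,67],[-87,-75,67],[-87,75,67],[107,-29,67],[107,29,67],[107,69,67],[139,75,67],[139,-75,67]],
 cv([(33,17),(364,17),(33,94),(362,93),(127,527),(257,522),(347,521),(362,595),(21,601)],105,138,0))
ts=("scene",[[-123,75,67],[-123,-75,67],[-87,75,67],[-87,-75,67],[139,75,67],[139,-75,67]],
 cv([(38,403),(362,425),(42,343),(352,362),(40,32),(302,45)],290,130,0))
gt=("top",[[110,-65,8],[-110,-65,8],[-110,65,8],[110,65,8],[0,0,52]],cv([(415,455),(552,35),(797,117),(668,541),(634,280)],308,140,400))
gs=("scene",[[-110,-65,8],[110,65,8],[110,-65,8]],np.vstack([cv([(412,347),(648,85)],98,130,400)[[0]],cv([(648,85)],98,130,400),[[205.2,167.6]]]))
np.set_printoptions(precision=4,suppress=True)
for n,o,x0 in(("tray",[tt],[.5,.2,3.1]),("tray",[ts],[.5,.2,3.1]),("tray",[tt,ts],[.5,.2,3.1]),("grid",[gt],[.5,-.2,2.8]),("grid",[gt],[.5,-.2,3.4])):
    x,e=fit(d,o,x0); print(n,o[0][0],len(o),x,np.degrees(x[2]),np.abs(e).max(),e.round(1).tolist())
x,e=fit(d,[gt],[.5,-.2,2.8])
c,s=np.cos(x[2]),np.sin(x[2])
P=np.array([[a*110,b*65,8] for a in(1,-1) for b in(1,-1)])/1000@np.array([[c,s,0],[-s,c,0],[0,0,1]])+[x[0],x[1],0]
print(P,proj(d["scene"],P)*1.5625)
print(cv([(412,347),(648,85)],98,130,400)*1.5625)
E
```

```text
tray top 1 [0.5504 0.1798 3.1769] 182.02260513850766 0.8677211124231405 [[-0.2, -0.5], [0.1, -0.9], [-0.7, -0.2], [0.5, -0.4], [-0.3, -0.1], [0.3, 0.7], [0.6, 0.6], [0.2, 0.4], [-0.5, 0.3]]
tray scene 1 [0.5486 0.1816 3.1774] 182.05181106534525 1.1995859449157251 [[-0.3, -0.0], [1.0, 0.2], [-1.2, -0.5], [0.8, 0.1], [-0.2, -0.4], [-0.1, 0.1]]
tray top 2 [0.55   0.1804 3.1786] 182.1196873809969 1.7990887292247066 [[-0.7, -0.3], [-0.4, -0.7], [-1.1, 0.1], [0.1, -0.3], [-0.5, 0.1], [0.1, 0.9], [0.3, 0.8], [-0.0, 0.6], [-0.8, 0.5], [-0.9, 0.6], [0.4, 0.8], [-1.8, 0.1], [0.3, 0.6], [-0.8, -0.0], [-0.7, 0.4]]
grid top 1 [ 0.5606 -0.2085  2.8375] 162.57903998399945 0.7540662369702886 [[-0.4, 0.4], [-0.4, -0.7], [0.5, 0.0], [0.3, 0.8], [-0.1, -0.5]]
grid top 1 [ 0.5606 -0.2085  2.8375] 162.5790400325766 0.7540662273797238 [[-0.4, 0.4], [-0.4, -0.7], [0.5, 0.0], [0.3, 0.8], [-0.1, -0.5]]
[[ 0.4362 -0.2376  0.008 ]
 [ 0.4751 -0.1135  0.008 ]
 [ 0.6461 -0.3034  0.008 ]
 [ 0.685  -0.1794  0.008 ]] [[248.2813 235.6561]
 [320.4244 259.877 ]
 [155.7552 337.3852]
 [236.3687 370.7152]]
[[157.2266 338.0859]
 [249.4141 235.7422]]
```

Both cameras agree. The tray is at (0.550, 0.180) with yaw 182.1°, and the grid is at (0.5606, -0.2085) with yaw 162.6°. I'll write a helper that gives the offset to a target pose in tool axes.

```bash
cat >> h.py <<'E'
def tool(yaw,tilt=0):
    "tool-down rotation, tool y at yaw deg; tilt>0 dips the tool +y end"
    c,s=np.cos(np.radians(yaw)),np.sin(np.radians(yaw))
    B=np.array([[-s,c,0],[c,s,0],[0,0,-1.]])  .T  # columns x,y,z
    return B@R.from_euler('x',tilt,degrees=True).as_matrix()
TR=dict(p=np.array([.550,.180]),yaw=182.1)
def t2w(x,y,z):
    a=np.radians(TR["yaw"]); c,s=np.cos(a),np.sin(a)
    x,y,z=x/1e3,y/1e3,z/1e3
    return np.array([TR["p"][0]+c*x-s*y,TR["p"][1]+s*x+c*y,z])
def go(p,Rt):
    from plant import r
    s=r.sense(); R0=R.from_quat(s["eef_rot"]).as_matrix()
    d=R0.T@(np.array(p)-s["ee_pos"])*100
    v=np.degrees(R.from_matrix(R0.T@Rt).as_rotvec())
    print("t",round(s["time"],2),"F",s["ft_force"].round(1),"M",s["torque"].round(2),"w",round(s["grip_width"],4),"p",s["ee_pos"].round(4))
    print("turn",v.round(2),"cm",d.round(2))
E
python3 -c "
from h import *
print(tool(76.6))
print(R.from_matrix(tool(0,10)).apply([0,1,0]))
go([.5606,-.2085,.16],tool(-17.4))"
```

```text
[[-0.97277588  0.2317479   0.        ]
 [ 0.2317479   0.97277588  0.        ]
 [ 0.          0.         -1.        ]]
[ 0.98480775  0.         -0.17364818]
t 0.1 F [-0.2  0.2  0.7] M [-0.02  0.08 -0.02] w 0.0854 p [0.1504 0.6318 0.2302]
turn [-9.000e-02  8.000e-02  9.401e+01] cm [-59.37 -72.23   7.14]
```

```bash
python3 -m jog '[0,0,36,-15,-18,0,1, 0,0,36,-15,-18,0,1, 0,0,36,-15,-18,0,1, 0,0,36,-15,-18,0,1, 0,0,36,-15,-18,0,1]'; python3 -c "
from h import *
go([.5606,-.2085,.16],tool(-17.4))"
```

```text
time: 0.6
ee_pos: [0.2553, 0.4198, 0.2306]
eef_rot: [0.42, 0.908, -0.001, 0.0]
ft_force: [0.8, 0.1, -0.3]
grip_width: 0.0851
t 0.6 F [ 0.8  0.1 -0.3] M [-0.02 -0.04  0.01] w 0.0851 p [0.2553 0.4198 0.2306]
turn [-3.000e-02  6.000e-02  5.777e+01] cm [-67.64 -17.44   7.13]
```

```bash
python3 -m jog '[0,0,40,-24,-6,0,1, 0,0,40,-24,-6,0,1, 0,0,40,-24,-6,0,1, 0,0,40,-24,-6,0,1, 0,0,40,-24,-6,0,1]'; python3 -c "
from h import *
go([.5606,-.2085,.16],tool(-17.4))"
```

```text
time: 1.1
ee_pos: [0.3657, 0.1992, 0.2311]
eef_rot: [0.705, 0.709, 0.0, 0.0]
ft_force: [-0.0, 1.0, 0.1]
grip_width: 0.0856
t 1.1 F [-0.   1.   0.1] M [ 0.01 -0.02 -0.03] w 0.0856 p [0.3657 0.1992 0.2311]
turn [ 2.000e-02 -1.000e-02  1.773e+01] cm [-40.88  19.25   7.11]
```

```bash
python3 -m jog '[0,0,17.7,-40.9,19.25,7.1,1, 0,0,17.7,-40.9,19.25,7.1,1, 0,0,17.7,-40.9,19.25,7.1,1, 0,0,17.7,-40.9,19.25,7.1,1, 0,0,17.7,-40.9,19.25,7.1,1]'; python3 -c "
from h import *
go([.5606,-.2085,.16],tool(-17.4))"
```

```text
time: 1.6
ee_pos: [0.4732, -0.0233, 0.192]
eef_rot: [0.805, 0.594, 0.0, -0.0]
ft_force: [1.2, 1.0, 0.2]
grip_width: 0.0854
t 1.6 F [1.2 1.  0.2] M [ 0.03 -0.01 -0.02] w 0.0854 p [ 0.4732 -0.0233  0.192 ]
turn [ 0.   -0.01  0.27] cm [-15.13  13.81   3.2 ]
```

```bash
python3 -m jog '[0,0,0,-15.1,13.8,3.2,1, 0,0,0,-15.1,13.8,3.2,1, 0,0,0,-15.1,13.8,3.2,1, 0,0,0,-15.1,13.8,3.2,1, 0,0,0,-15.1,13.8,3.2,1]'; python3 -c "
from h import *
from plant import optics
import cv2
go([.5606,-.2085,.024],tool(-17.4))
a=optics.snapshot('scene')['pixels'][110:270,90:230,::-1];b=optics.snapshot('top')['pixels'][140:300,300:440,::-1]
import numpy as np
cv2.imwrite('pics/g1.png',cv2.resize(np.hstack([a,b]),None,fx=2.8,fy=2.8,interpolation=2))"
```

```text
time: 2.1
ee_pos: [0.5609, -0.2101, 0.1584]
eef_rot: [0.806, 0.592, -0.001, -0.001]
ft_force: [-0.2, 0.9, 0.7]
grip_width: 0.0852
t 2.1 F [-0.2  0.9  0.7] M [ 0.05 -0.02  0.05] w 0.0852 p [ 0.5609 -0.2101  0.1584]
turn [-0.12  0.03  0.07] cm [ 0.15 -0.04 13.44]
```

View pics/g1.png

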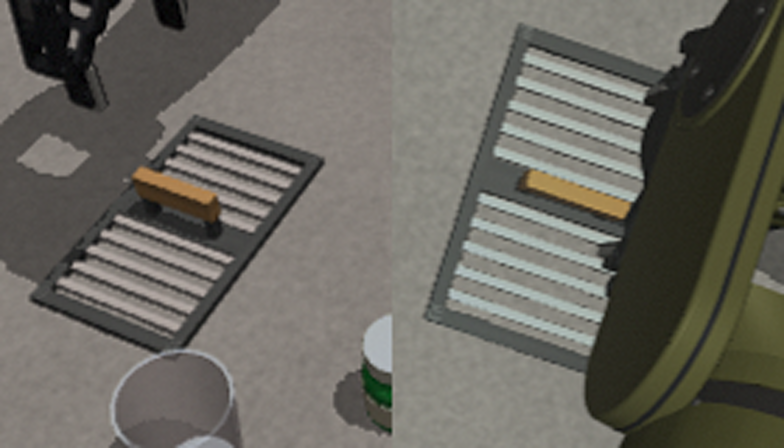

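The gripper is above the handle, with open fingers on both sides of the bar along the grid's x. I'll descend.

```bash
python3 -m jog '[0,0,0,0.1,0,5,1, 0,0,0,0.1,0,9,1, 0,0,0,0.1,0,11.5,1, 0,0,0,0.1,0,13,1, 0,0,0,0.1,0,13.4,1]'; python3 -m jog '[0,0,0,0,0,0,-1,0,0,0,0,0,0,-1,0,0,0,0,0,0,-1,0,0,0,0,0,0,-1,0,0,0,0,0,0,-1]' 100;python3 -m jog '[0,0,0,0,0,0,-1,0,0,0,0,0,0,-1,0,0,0,0,0,0,-1]'; python3 -c "
from h import *
go([.5606,-.2085,.024],tool(-17.4))"
```

```text
time: 2.7
ee_pos: [0.5595, -0.2034, 0.0251]
eef_rot: [0.804, 0.595, -0.001, -0.001]
ft_force: [0.5, -0.5, -0.9]
grip_width: 0.0857
time: 3.2
ee_pos: [0.5614, -0.2054, 0.0274]
eef_rot: [0.804, 0.594, 0.0, 0.001]
ft_force: [4.5, -1.2, 6.3]
grip_width: 0.0122
time: 3.5
ee_pos: [0.5616, -0.2055, 0.0277]
eef_rot: [0.804, 0.594, 0.0, 0.001]
ft_force: [0.2, 0.9, 6.5]
grip_width: 0.0098
t 3.5 F [0.2 0.9 6.5] M [ 0.09  0.06 -0.08] w 0.0098 p [ 0.5616 -0.2055  0.0277]
turn [0.1  0.01 0.3 ] cm [-0.32 -0.    0.37]
```

```bash
python3 -m jog '[0,0,0,0,0,-1,-1,0,0,0,0,0,-3,-1,0,0,0,0,0,-6,-1,0,0,0,0,0,-10,-1,0,0,0,0,0,-12,-1]' 110; python3 -m jog '[0,0,0,0,0,0,-1,0,0,0,0,0,0,-1]'; python3 -c "
from h import *
p=t2w(-5,0,150)
go(p,tool(2.1)); print(p)
from plant import optics
import cv2
a=optics.snapshot('scene')['pixels'][60:260,70:270,::-1]
cv2.imwrite('pics/g2.png',cv2.resize(a,None,fx=3,fy=3,interpolation=2))"
```

```text
time: 4.0
ee_pos: [0.5614, -0.2054, 0.1493]
eef_rot: [0.804, 0.594, 0.001, 0.001]
ft_force: [-0.4, -0.7, -4.3]
grip_width: 0.0095
time: 4.2
ee_pos: [0.5599, -0.2047, 0.1453]
eef_rot: [0.804, 0.594, -0.001, -0.001]
ft_force: [0.1, -0.2, -4.9]
grip_width: 0.0099
t 4.2 F [ 0.1 -0.2 -4.9] M [-0.01  0.01  0.03] w 0.0099 p [ 0.5599 -0.2047  0.1453]
turn [ -0.11  -0.03 -19.2 ] cm [ 36.65 -11.79  -0.44]
[0.55499664 0.18018322 0.15      ]
```

View pics/g2.png

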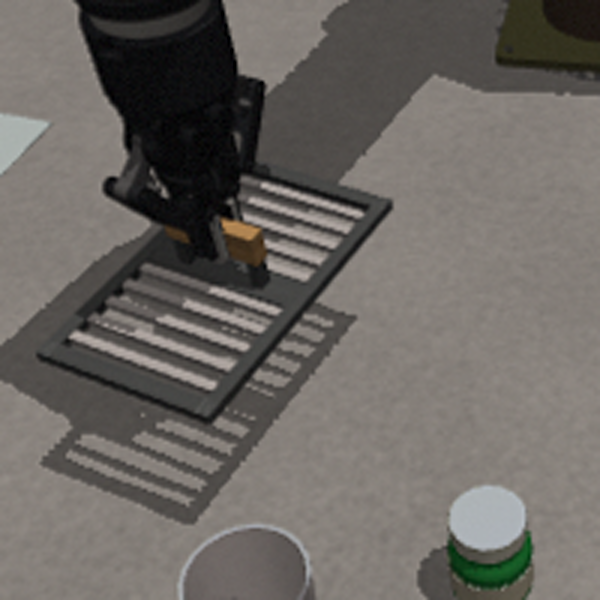

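The grid is held level and the cup and jar are untouched. Visible top corners in the crop are right (391,203), near (212,410) and left (42,355). I'll fit the in-hand offset.

```bash
python3 - <<'E'
from h import *
import pickle
from plant import r
d=pickle.load(open("d0.pkl","rb"))
uv=np.array([[70+(x+.5)/3-.5,60+(y+.5)/3-.5] for x,y in[(391,203),(212,411),(42,355)]])
P=np.array([[110,65,8],[-110,65,8],[-110,-65,8]])/1000
s=r.sense(); p=s["ee_pos"]; R0=R.from_quat(s["eef_rot"]).as_matrix()
def f(v,z=None):
    Rz=R.from_euler('zyx',[v[2],0,0]).as_matrix()
    return (proj(d["scene"],(Rz@P.T).T+[v[0],v[1],v[3]])-uv).ravel()
x=least_squares(f,[.56,-.2,2.84,.12]); print(x.x,np.degrees(x.x[2]),x.fun.round(2))
print("in tool frame (mm)",R0.T@(x.x[[0,1,3]]-p)*1000)
print("tool y yaw",np.degrees(np.arctan2(R0[1,1],R0[0,1])), "tool z",R0[:,2])
E
```

```text
[ 0.4311178  -0.26502247  1.80138648 -0.07985341] 103.21184257705916 [ -3.17  23.7  -24.42 -39.63  25.22  14.94]
in tool frame (mm) [ -95.7430256  -103.73900577  224.25210765]
tool y yaw -17.096635618239542 tool z [-0.00383613  0.0017673  -0.99999108]
```

```bash
python3 - <<'E'
from h import *
import pickle
from plant import r
d=pickle.load(open("d0.pkl","rb"))
uv=np.array([[70+(x+.5)/3-.5,60+(y+.5)/3-.5] for x,y in[(391,203),(212,411),(42,355)]])
P=np.array([[110,65,8],[-110,65,8],[-110,-65,8]])/1000
s=r.sense(); p=s["ee_pos"]; R0=R.from_quat(s["eef_rot"]).as_matrix()
def f(v):
    W=R.from_euler('z',v[2]).apply(P)+[v[0],v[1],v[3]]
    return (proj(d["scene"],W)-uv).ravel()
print(f([.5606,-.2085,2.84,.1213]).round(1))
x=least_squares(f,[.56,-.2,2.84,.12],x_scale=[.01,.01,.05,.01]); print(x.x,np.degrees(x.x[2]),x.fun.round(2))
print("in tool frame (mm)",R0.T@(x.x[[0,1,3]]-p)*1000)
E
```

```text
[-51.7 -16.7 -60.9 -20.   53.6  20.7]
[ 0.4311178  -0.26502247  1.80138648 -0.07985341] 103.21184283524116 [ -3.17  23.7  -24.42 -39.63  25.22  14.94]
in tool frame (mm) [ -95.74302581 -103.73900648  224.25210825]
```

```bash
python3 - <<'E'
from h import *
import pickle
from plant import r
d=pickle.load(open("d0.pkl","rb"))
uv=np.array([[70+(x+.5)/3-.5,60+(y+.5)/3-.5] for x,y in[(391,203),(212,411),(42,355)]])
P=np.array([[110,-65,8],[-110,-65,8],[-110,65,8]])/1000
s=r.sense(); p=s["ee_pos"]; R0=R.from_quat(s["eef_rot"]).as_matrix()
def f(v):
    W=R.from_euler('z',v[2]).apply(P)+[v[0],v[1],v[3]]
    return (proj(d["scene"],W)-uv).ravel()
x=least_squares(f,[.56,-.2,2.84,.12],x_scale=[.01,.01,.05,.01]); print(x.x,np.degrees(x.x[2]),x.fun.round(2))
print("in tool frame (mm)",R0.T@(x.x[[0,1,3]]-p)*1000)
E
```

```text
[ 0.54582155 -0.21262111  2.8510295   0.10526296] 163.35195756198206 [-0.52 -0.32  0.22  1.19  0.23 -0.97]
in tool frame (mm) [-11.83202995 -10.28491128  38.78997535]
```

```bash
python3 - <<'E'
from h import *
import pickle
from plant import r
d=pickle.load(open("d0.pkl","rb"))
uv=np.array([[70+(x+.5)/3-.5,60+(y+.5)/3-.5] for x,y in[(391,203),(212,411),(42,355)]])
P=np.array([[110,-65,8],[-110,-65,8],[-110,65,8]])/1000
s=r.sense(); p=s["ee_pos"]; R0=R.from_quat(s["eef_rot"]).as_matrix()
for z in(.117,.119,.121):
  for m in (0,1,2):
    def f(v):
        e=[v[2]]+list(v[3:3+m])+[0]*(2-m)
        return (proj(d["scene"],R.from_euler('ZYX',e).apply(P)+[v[0],v[1],z])-uv).ravel()
    x=least_squares(f,[.56,-.2,2.84]+[0]*m,x_scale=[.01,.01,.05]+[.05]*m)
    print(z,m,x.x[:2],np.degrees(x.x[2:]).round(2),x.fun.round(1),"tool mm",(R0.T@(np.r_[x.x[:2],z]-p)*1000).round(1))
E
```

```text
0.117 0 [ 0.55599486 -0.20650868] [163.6] [ 0.5 -1.5  0.5  1.6 -1.  -0.8] tool mm [-3.  -2.4 27. ]
0.117 1 [ 0.55743436 -0.20623526] [164.34   1.61] [ 0.3 -0.4  1.   0.9 -1.3 -1. ] tool mm [-2.3 -1.1 27. ]
0.117 2 [ 0.55927493 -0.20477888] [164.01   2.39  -2.96] [ 0.7 -0.4  0.3 -0.1 -0.9  0.2] tool mm [-0.4  0.2 27. ]
0.119 0 [ 0.55772573 -0.2054682 ] [163.64] [ 0.7 -1.7  0.6  1.7 -1.2 -0.8] tool mm [-1.5 -1.1 25. ]
0.119 1 [ 0.55931337 -0.2051663 ] [164.46   1.76] [ 0.4 -0.5  1.1  0.9 -1.6 -1. ] tool mm [-0.7  0.4 25. ]
0.119 2 [ 0.5611967  -0.20367019] [164.11   2.56  -3.04] [ 0.9 -0.5  0.4 -0.1 -1.2  0.2] tool mm [ 1.3  1.7 25. ]
0.121 0 [ 0.55945581 -0.20442804] [163.69] [ 0.9 -1.9  0.6  1.8 -1.4 -0.8] tool mm [ 0.   0.3 23. ]
0.121 1 [ 0.56119313 -0.20409729] [164.57   1.93] [ 0.6 -0.6  1.3  0.9 -1.8 -1. ] tool mm [ 0.8  1.8 23. ]
0.121 2 [ 0.56311767 -0.20256229] [164.21   2.73  -3.12] [ 1.  -0.6  0.5 -0.2 -1.4  0.3] tool mm [ 2.9  3.2 23. ]
```

```bash
cat >> h.py <<'E'
G=np.array([-1.0,0,26.])  # grid underside centre in tool frame, mm
def low(x,z,tilt,y=0,dyaw=0):
    "offset to put grid's low-end bottom corner at tray x,z (mm)"
    Rt=tool(TR["yaw"]-180+dyaw,tilt)
    go(t2w(x,y,z)-Rt@(G+[0,110,0])/1000,Rt)
def where():
    "measured grid low/high bottom corners in tray frame, mm"
    from plant import r
    s=r.sense(); R0=R.from_quat(s["eef_rot"]).as_matrix(); a=np.radians(TR["yaw"])
    T=np.array([[np.cos(a),np.sin(a),0],[-np.sin(a),np.cos(a),0],[0,0,1]])
    for k in(110,-110): print("low" if k>0 else "high",(T@(s["ee_pos"]+R0@(G+[0,k,0])/1000-np.r_[TR["p"],0])*1000).round(1))
    print("tilt",np.degrees(np.arcsin(-R0[2,1])).round(2),"yaw-tray",(np.degrees(np.arctan2(R0[1,1],R0[0,1]))-TR["yaw"]+180).round(2),"roll",np.degrees(np.arcsin(R0[2,0])).round(2))
E
python3 -c "
from h import *
low(-75,110,0);low(-75,80,13);where()"
```

```text
t 4.25 F [ 0.1 -0.1 -3.7] M [-0.    0.   -0.04] w 0.0097 p [ 0.5593 -0.2044  0.144 ]
turn [ -0.23  -0.07 -19.2 ] cm [ 35.41 -15.52   0.89]
t 4.25 F [ 0.1 -0.1 -3.7] M [-0.    0.   -0.04] w 0.0097 p [ 0.5593 -0.2044  0.144 ]
turn [ 12.65  -2.25 -19.1 ] cm [ 35.7  -14.7    1.48]
low [-98.6 421.5 117.6]
high [109.1 349.2 118.5]
tilt 0.24 yaw-tray -19.2 roll 0.03
```

```bash
python3 -m jog '[0,0,0,0,0,-4,-1, 0,0,-19.2,35.4,-15.5,-5,-1, 0,0,-19.2,35.4,-15.5,-5,-1, 0,0,-19.2,35.4,-15.5,-5,-1, 0,0,-19.2,35.4,-15.5,-5,-1]'; python3 -c "
from h import *
low(-75,100,13);where()"
```

```text
time: 4.75
ee_pos: [0.5359, -0.0047, 0.1886]
eef_rot: [0.694, 0.72, -0.002, -0.002]
ft_force: [1.1, 1.2, -3.3]
grip_width: 0.0096
t 4.75 F [ 1.1  1.2 -3.3] M [ 0.04 -0.07 -0.02] w 0.0096 p [ 0.5359 -0.0047  0.1886]
turn [12.71 -0.05 -0.  ] cm [18.5  -0.53  3.87]
low [-89.  185.1 162. ]
high [131.  185.  163.1]
tilt 0.29 yaw-tray -0.01 roll 0.05
```

```bash
python3 -m jog '[7,0,0,18.5,-0.5,0,-1, 12.7,0,0,18.5,-0.5,0,-1, 12.7,0,0,18.5,-0.5,2,-1, 12.7,0,0,18.5,-0.5,3,-1, 12.7,0,0,18.5,-0.5,3.5,-1]'; python3 -m jog '[0,0,0,0,0,0,-1,0,0,0,0,0,0,-1]';python3 -c "
from h import *
from plant import optics
low(-75,80,13);where()
import cv2
a=optics.snapshot('scene')['pixels'][60:285,250:450,::-1]
b=optics.snapshot('top')['pixels'][90:315,80:240,::-1]
cv2.imwrite('pics/t1.png',cv2.resize(np.hstack([a,b]),None,fx=2.2,fy=2.2,interpolation=2))"
```

```text
time: 5.25
ee_pos: [0.5229, 0.1817, 0.1513]
eef_rot: [0.688, 0.717, -0.083, -0.079]
ft_force: [-0.3, -1.2, -3.3]
grip_width: 0.01
time: 5.45
ee_pos: [0.5256, 0.1774, 0.1553]
eef_rot: [0.69, 0.715, -0.081, -0.077]
ft_force: [0.7, -0.3, -3.0]
grip_width: 0.0099
t 5.45 F [ 0.7 -0.3 -3. ] M [-0.02 -0.31 -0.01] w 0.0099 p [0.5256 0.1774 0.1553]
turn [ 0.16  0.04 -0.04] cm [0.27 0.38 2.5 ]
low [-77.    2.8 105.5]
high [137.5   2.6 154.4]
tilt 12.84 yaw-tray -0.04 roll -0.05
```

View pics/t1.png

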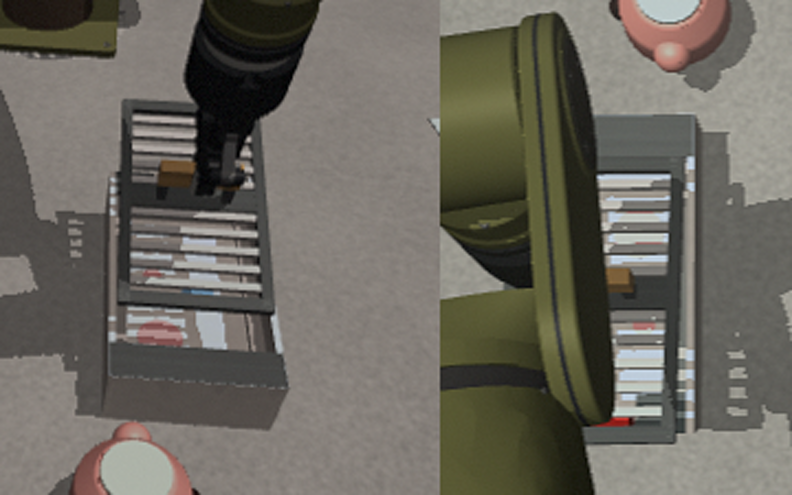

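The grid is over the tray, dipped toward the lip. In the scene half its low corners are (118,305) and (274,313). In the top half its right edge runs from (683,172) to (674,440). I'll compare this with the tray frame.

```bash
python3 - <<'E'
from h import *
import pickle
d=pickle.load(open("d0.pkl","rb"))
n=lambda px,ox,sx:np.array([[ox+(x-sx+.5)/2.2-.5,(60 if sx==0 else 90)+(y+.5)/2.2-.5] for x,y in px])
S=n([(118,305),(274,313),(121,101),(257,100)],250,0); T=n([(683,172),(674,440)],80,440)
th=np.radians(12.84);Rt=R.from_euler('y',-th)
L=lambda a,b:Rt.apply(np.array([[a*220,b*65,8]])/1000)[0]  # from low bottom corner-mid
PS=np.array([L(0,1),L(0,-1),L(1,1),L(1,-1)]);PT=np.array([L(0,1),L(1,1)])
for nm,cam,P,uv,tp in(("scene","scene",PS,S,(.5486,.1816)),("top","top",PT,T,(.5504,.1798))):
  def f(v):
    W=R.from_euler('z',182.1+v[2],degrees=True).apply(P+[v[0]/1e3,0,0])
    W=W+R.from_euler('z',182.1,degrees=True).apply([0,v[1]/1e3,0])+[tp[0],tp[1],.1055]
    return (proj(d[cam],W)-uv).ravel()
  x=least_squares(f,[-77,0,0.]);print(nm,"low x,y,dyaw",x.x.round(2),x.fun.round(1))
E
```

```text
scene low x,y,dyaw [-79.43   7.38   0.6 ] [-0.2 -0.9  0.9 -0.5 -0.6 -0.7 -0.2  2.5]
top low x,y,dyaw [-7.208e+01  5.640e+00  4.000e-02] [-0.  -4.8  0.1  4.3]
```

```bash
sed -i 's/G=np.array(\[-1.0/G=np.array([-4.0/' h.py; python3 -c "
from h import *
low(-76,75,13)"
```

```text
t 5.55 F [-0.1  0.3 -2.4] M [ 0.   -0.21 -0.04] w 0.0098 p [0.5265 0.1772 0.1568]
turn [ 0.32 -0.01 -0.09] cm [0.59 0.52 3.14]
```

```bash
python3 -m jog '[0.2,0,0,0.3,0.2,1,-1, 0.2,0,0,0.6,0.5,2,-1, 0.2,0,0,0.6,0.5,3,-1,0.2,0,0,0.6,0.5,3,-1,0.2,0,0,0.6,0.5,3,-1]';python3 -c "
from h import *
low(-76,47,13);where()"
```

```text
time: 6.05
ee_pos: [0.5238, 0.184, 0.1256]
eef_rot: [0.69, 0.715, -0.081, -0.078]
ft_force: [0.9, 0.3, -3.2]
grip_width: 0.0096
t 6.05 F [ 0.9  0.3 -3.2] M [ 0.04 -0.28 -0.01] w 0.0096 p [0.5238 0.184  0.1256]
turn [ 0.02  0.02 -0.  ] cm [-0.1   0.71  2.76]
low [-75.3  -1.   75.5]
high [139.1  -1.  125. ]
tilt 12.98 yaw-tray -0.0 roll -0.02
```

```bash
python3 -m jog '[0,0,0,-0.1,0.1,0.5,-1, 0,0,0,-0.1,0.3,1.1,-1, 0,0,0,-0.1,0.5,1.8,-1,0,0,0,-0.1,0.6,2.4,-1,0,0,0,-0.1,0.7,2.7,-1]';python3 -m jog '[0,0,0,0,0,0,-1,0,0,0,0,0,0,-1]';python3 -c "
from h import *
from plant import optics
low(-112,44,13);where()
import cv2
a=optics.snapshot('scene')['pixels'][110:260,275:410,::-1]
b=optics.snapshot('top')['pixels'][125:275,100:220,::-1]
cv2.imwrite('pics/t2.png',cv2.resize(np.hstack([a,b]),None,fx=3,fy=3,interpolation=2))"
```

```text
time: 6.55
ee_pos: [0.5245, 0.183, 0.0973]
eef_rot: [0.69, 0.715, -0.082, -0.078]
ft_force: [0.1, 0.3, -4.2]
grip_width: 0.0101
time: 6.75
ee_pos: [0.5252, 0.1832, 0.0984]
eef_rot: [0.69, 0.715, -0.081, -0.078]
ft_force: [-0.1, 0.0, -3.4]
grip_width: 0.0097
t 6.75 F [-0.1  0.  -3.4] M [-0.01 -0.24  0.03] w 0.0097 p [0.5252 0.1832 0.0984]
turn [ 0.1 -0.   0. ] cm [-0.01  3.55 -0.36]
low [-76.7  -0.1  48.5]
high [ 1.377e+02 -1.000e-01  9.770e+01]
tilt 12.9 yaw-tray 0.0 roll 0.0
```

View pics/t2.png

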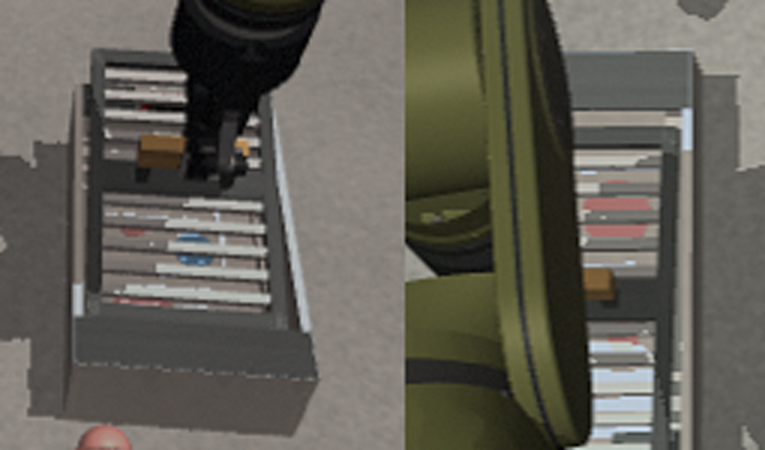

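The low end is inside the tray, about 10 mm short of the lip edge (row 127 against row 110). I'll check the lateral fit numerically.

```bash
python3 - <<'E'
from h import *
import pickle
d=pickle.load(open("d0.pkl","rb"))
Rt=R.from_euler('y',-12.9,degrees=True)
for cam,ox,oy,sx,tp in(("top",100,125,405,(.5504,.1798)),("scene",275,110,0,(.5486,.1816))):
  for y0 in(-4,0,4):
    P=Rt.apply([[0,65,8],[220,65,8],[0,-65,8],[220,-65,8]])+[-76.7,y0,48.5]
    W=R.from_euler('z',182.1,degrees=True).apply(P/1e3)+[*tp,0]
    q=proj(d[cam],W); print(cam,y0,np.c_[(q[:,0]-ox+.5)*3-.5+sx,(q[:,1]-oy+.5)*3-.5].round(0).tolist())
E
```

```text
top -4 [[672.0, 124.0], [660.0, 488.0], [457.0, 126.0], [425.0, 492.0]]
top 0 [[678.0, 124.0], [667.0, 488.0], [464.0, 126.0], [432.0, 492.0]]
top 4 [[685.0, 124.0], [674.0, 488.0], [470.0, 126.0], [439.0, 492.0]]
scene -4 [[93.0, 317.0], [98.0, 47.0], [296.0, 330.0], [275.0, 57.0]]
scene 0 [[87.0, 316.0], [92.0, 47.0], [290.0, 330.0], [269.0, 56.0]]
scene 4 [[81.0, 316.0], [87.0, 47.0], [283.0, 329.0], [264.0, 56.0]]
```

Both views match y ≈ 0, so the grid is centred. I'll slide it under the lip.

```bash
python3 -m jog '[0,0,0,0,0.6,-0.05,-1, 0,0,0,0,1.2,-0.1,-1, 0,0,0,0,1.8,-0.15,-1,0,0,0,0,2.4,-0.2,-1,0,0,0,0,2.8,-0.25,-1]';python3 -m jog '[0,0,0,0,0,0,-1,0,0,0,0,0,0,-1]';python3 -c "
from h import *
low(-112,44,13);where()"
```

```text
time: 7.35
ee_pos: [0.5536, 0.1842, 0.0945]
eef_rot: [0.69, 0.715, -0.081, -0.078]
ft_force: [0.6, 0.6, -4.5]
grip_width: 0.0097
time: 7.55
ee_pos: [0.5529, 0.1842, 0.0945]
eef_rot: [0.69, 0.715, -0.081, -0.078]
ft_force: [1.1, -0.1, -4.8]
grip_width: 0.0099
t 7.55 F [ 1.1 -0.1 -4.8] M [ 0.08 -0.22 -0.04] w 0.0099 p [0.5529 0.1842 0.0945]
turn [ 0.07  0.   -0.  ] cm [-0.01  0.75 -0.13]
low [-1.045e+02 -1.000e-01  4.460e+01]
high [ 1.10e+02 -1.00e-01  9.38e+01]
tilt 12.93 yaw-tray -0.0 roll -0.0
```

```bash
python3 -m jog '[0,0,0,0,0.2,-0.04,-1, 0,0,0,0,0.4,-0.08,-1, 0,0,0,0,0.6,-0.12,-1,0,0,0,0,0.7,-0.14,-1,0,0,0,0,0.7,-0.14,-1]';python3 -c "
from h import *
where()"; python3 -m jog '[0,0,0,0,0.1,-0.02,-1,0,0,0,0,0.1,-0.02,-1]';python3 -c "
from h import *
where()"
```

```text
time: 8.05
ee_pos: [0.5602, 0.1845, 0.0945]
eef_rot: [0.69, 0.715, -0.081, -0.078]
ft_force: [0.2, -0.3, -3.6]
grip_width: 0.0099
low [-1.118e+02 -1.000e-01  4.460e+01]
high [ 1.026e+02 -1.000e-01  9.370e+01]
tilt 12.89 yaw-tray 0.0 roll 0.0
time: 8.25
ee_pos: [0.5612, 0.1845, 0.0944]
eef_rot: [0.69, 0.715, -0.081, -0.078]
ft_force: [-0.7, -0.6, -3.1]
grip_width: 0.0097
low [-1.127e+02 -1.000e-01  4.460e+01]
high [ 1.017e+02 -1.000e-01  9.360e+01]
tilt 12.89 yaw-tray 0.0 roll 0.0
```

```bash
for i in 1 ; do python3 -m jog '[0,0,0,0,0.05,-0.01,-1,0,0,0,0,0.1,-0.02,-1,0,0,0,0,0.1,-0.02,-1]' | grep -E 'ee_pos|force'; done; python3 -m jog '[0,0,0,0,0.05,-0.01,-1,0,0,0,0,0.1,-0.02,-1,0,0,0,0,0.1,-0.02,-1]'
```

```text
ee_pos: [0.5622, 0.1845, 0.0944]
ft_force: [-0.4, 1.1, -4.5]
time: 8.85
ee_pos: [0.5632, 0.1846, 0.0944]
eef_rot: [0.69, 0.715, -0.081, -0.078]
ft_force: [-0.1, 0.1, -3.8]
grip_width: 0.0098
```

```bash
python3 -m jog '[0,0,0,0,0.05,-0.01,-1,0,0,0,0,0.1,-0.02,-1,0,0,0,0,0.1,-0.02,-1]' | grep -E 'ee_pos|force'; python3 -c "
from plant import r
print(r.sense()['ft_force'])"
```

```text
ee_pos: [0.564, 0.1846, 0.0944]
ft_force: [-0.7, 0.3, -3.4]
[-0.69230543  0.27314694 -3.44129833]
```

```bash
python3 -m jog '[0,0,0,0,0.05,-0.01,-1,0,0,0,0,0.05,-0.01,-1,0,0,0,0,0.05,-0.01,-1]' | grep -E 'ee_pos|force'
```

```text
ee_pos: [0.5641, 0.1846, 0.0944]
ft_force: [-4.3, -0.6, 0.7]
```

```bash
python3 -m jog '[0,0,0,0,0.05,-0.01,-1,0,0,0,0,0.05,-0.01,-1,0,0,0,0,0.05,-0.01,-1]' | grep -E 'ee_pos|force'
```

```text
ee_pos: [0.5641, 0.1847, 0.0945]
ft_force: [-6.1, -1.0, 0.9]
```

Wall contact came at nominal -115.6 against an expected -115.2, which agrees well. I'll back off about 1.5 mm and then feel for the ledge.

```bash
python3 -m jog '[0,0,0,0,-0.1,0.02,-1,0,0,0,0,-0.2,0.04,-1,0,0,0,0,-0.2,0.04,-1]' | grep -E 'ee_pos|force'; python3 -c "
from h import *
low(-114,42,13);where();low(-114,42,8);low(-114.5,42,2)"
```

```text
ee_pos: [0.5637, 0.1846, 0.0943]
ft_force: [-0.1, 0.6, -3.3]
t 10.05 F [-0.1  0.6 -3.3] M [ 0.03 -0.29 -0.01] w 0.0099 p [0.5637 0.1846 0.0943]
turn [ 0.2 -0.   0. ] cm [-0.01 -0.06  0.24]
low [-1.153e+02 -1.000e-01  4.460e+01]
high [99.2 -0.1 93.3]
tilt 12.8 yaw-tray 0.0 roll 0.0
t 10.05 F [-0.1  0.6 -3.3] M [ 0.03 -0.29 -0.01] w 0.0099 p [0.5637 0.1846 0.0943]
turn [-4.8 -0.   0. ] cm [-0.01 -0.25  1.21]
t 10.05 F [-0.1  0.6 -3.3] M [ 0.03 -0.29 -0.01] w 0.0099 p [0.5637 0.1846 0.0943]
turn [-10.8  -0.    0. ] cm [-0.01 -0.31  2.38]
```

```bash
python3 -m jog '[-1.2,0,0,0,-0.1,0.28,-1,-2.4,0,0,0,-0.15,0.56,-1,-3.6,0,0,0,-0.2,0.84,-1,-4.8,0,0,0,-0.25,1.1,-1,-4.8,0,0,0,-0.25,1.1,-1]' | grep -E 'ee_pos|force'; python3 -c "
from h import *
low(-114.5,42,3);where()"
```

```text
ee_pos: [0.5572, 0.1843, 0.0837]
ft_force: [0.2, -0.1, -3.5]
t 10.55 F [ 0.2 -0.1 -3.5] M [-0.02 -0.23  0.04] w 0.0103 p [0.5572 0.1843 0.0837]
turn [-5.13  0.01  0.02] cm [-0.01  0.01  1.01]
low [-1.125e+02 -1.000e-01  4.240e+01]
high [105.3  -0.   73.5]
tilt 8.13 yaw-tray 0.02 roll -0.01
```

```bash
python3 -m jog '[0,0,0,0,0.1,-0.02,-1,0,0,0,0,0.2,-0.03,-1,0,0,0,0,0.2,-0.03,-1]' | grep -E 'ee_pos|force'; python3 -c "
from h import *
low(-115.2,42,3);where()"
```

```text
ee_pos: [0.5606, 0.1845, 0.0844]
ft_force: [-0.7, 0.5, -2.3]
t 10.85 F [-0.7  0.5 -2.3] M [-0.02 -0.16 -0.01] w 0.01 p [0.5606 0.1845 0.0844]
turn [-5.09 -0.01 -0.01] cm [-0.01 -0.25  1.12]
low [-1.16e+02 -1.00e-01  4.32e+01]
high [ 1.018e+02 -1.000e-01  7.420e+01]
tilt 8.09 yaw-tray -0.0 roll 0.01
```

```bash
python3 -m jog '[-1,0,0,0,-0.05,0.22,-1,-2,0,0,0,-0.1,0.45,-1,-3,0,0,0,-0.15,0.67,-1,-4,0,0,0,-0.2,0.88,-1,-4,0,0,0,-0.2,0.88,-1]' | grep -E 'ee_pos|force'; python3 -m jog '[0,0,0,0,0,0,-1,0,0,0,0,0,0,-1]'| grep -E 'ee_pos|force'; python3 -c "
from h import *
low(-115.4,42,0.3);where()"
```

```text
ee_pos: [0.5564, 0.1843, 0.0755]
ft_force: [-0.4, -0.3, -3.1]
ee_pos: [0.5572, 0.1844, 0.076]
ft_force: [-0.6, 0.0, -3.8]
t 11.55 F [-0.6  0.  -3.8] M [ 0.01 -0.13 -0.02] w 0.0099 p [0.5572 0.1844 0.076 ]
turn [-3.79 -0.    0.  ] cm [-0.01 -0.13  0.75]
low [-1.152e+02 -1.000e-01  4.220e+01]
high [ 1.042e+02 -1.000e-01  5.790e+01]
tilt 4.09 yaw-tray 0.0 roll 0.0
```

```bash
python3 -m jog '[-0.9,0,0,0,-0.03,0.17,-1,-1.8,0,0,0,-0.06,0.35,-1,-2.7,0,0,0,-0.1,0.53,-1,-3.4,0,0,0,-0.13,0.68,-1,-3.4,0,0,0,-0.13,0.68,-1]' | grep -E 'ee_pos|force'; python3 -m jog '[0,0,0,0,0,0,-1,0,0,0,0,0,0,-1]'| grep -E 'ee_pos|force'; python3 -c "
from h import *
low(-115.4,41,0);where()"
```

```text
ee_pos: [0.5549, 0.1843, 0.069]
ft_force: [0.7, 0.5, -3.9]
ee_pos: [0.5552, 0.1843, 0.0691]
ft_force: [-0.9, -0.1, -3.4]
t 12.25 F [-0.9 -0.1 -3.4] M [ 0.06 -0.08  0.02] w 0.01 p [0.5552 0.1843 0.0691]
turn [-0.72  0.    0.  ] cm [-0.01  0.01  0.21]
low [-1.15e+02 -1.00e-01  4.17e+01]
high [ 1.05e+02 -1.00e-01  4.45e+01]
tilt 0.72 yaw-tray 0.0 roll -0.0
```

```bash
python3 -m jog '[-0.35,0,0,0,0,0.08,-1,-0.72,0,0,0,0,0.16,-1,-0.72,0,0,0,0,0.16,-1]' | grep -E 'ee_pos|force'; python3 -m jog '[0,0,0,0,0,0.05,-1,0,0,0,0,0,0.05,-1]'| grep -E 'ee_pos|force'; python3 -m jog '[0,0,0,0,0,0.05,-1,0,0,0,0,0,0.05,-1]'| grep -E 'ee_pos|force'; python3 -c "
from h import *
where()"
```

```text
ee_pos: [0.5553, 0.1843, 0.0677]
ft_force: [-0.0, -0.1, -2.4]
ee_pos: [0.5554, 0.1843, 0.0677]
ft_force: [-2.1, -0.4, 2.9]
ee_pos: [0.5554, 0.1843, 0.0676]
ft_force: [-5.2, -1.0, 5.9]
low [-1.155e+02 -1.000e-01  4.170e+01]
high [ 1.045e+02 -1.000e-01  4.160e+01]
tilt -0.01 yaw-tray 0.01 roll -0.01
```

The ledge is reached with TCP 27.6 mm above it. It was also 27.7 mm at the pick, so the grid is flat on the ledges. I'll unload to light contact and slide toward the stop.

```bash
python3 -m jog '[0,0,0,0,0,-0.09,-1,0,0,0,0,0,-0.09,-1]'| grep -E 'ee_pos|force'; python3 -m jog '[0,0,0,0,-0.15,0,-1,0,0,0,0,-0.3,0,-1,0,0,0,0,-0.45,0,-1,0,0,0,0,-0.6,0,-1,0,0,0,0,-0.6,0,-1]'| grep -E 'ee_pos|force';python3 -m jog '[0,0,0,0,0,0,-1,0,0,0,0,0,0,-1]'| grep -E 'ee_pos|force'; python3 -c "
from h import *
where()"
```

```text
ee_pos: [0.5554, 0.1843, 0.0677]
ft_force: [-2.8, -0.2, 2.5]
ee_pos: [0.5494, 0.1841, 0.0677]
ft_force: [1.1, 0.2, 0.8]
ee_pos: [0.5494, 0.1841, 0.0677]
ft_force: [0.9, 0.8, 1.5]
low [-109.6   -0.2   41.8]
high [110.4  -0.2  41.6]
tilt -0.05 yaw-tray 0.0 roll 0.01
```

```bash
python3 -m jog '[0,0,0,0,0,-0.04,-1,0,0,0,0,-0.05,-0.04,-1,0,0,0,0,-0.1,-0.04,-1,0,0,0,0,-0.1,-0.04,-1]'| grep -E 'ee_pos|force';python3 -m jog '[0,0,0,0,-0.03,0,-1,0,0,0,0,-0.05,0,-1,0,0,0,0,-0.05,0,-1]'| grep -E 'ee_pos|force'; 
```

```text
ee_pos: [0.5481, 0.184, 0.0677]
ft_force: [0.9, -0.4, 1.3]
ee_pos: [0.5476, 0.184, 0.0677]
ft_force: [2.5, -0.1, -0.9]
```

```bash
python3 -m jog '[0,0,0,0,-0.03,0,-1,0,0,0,0,-0.05,0,-1,0,0,0,0,-0.05,0,-1]'| grep -E 'ee_pos|force'
```

```text
ee_pos: [0.5471, 0.184, 0.0677]
ft_force: [2.8, 0.3, -0.1]
```

```bash
python3 -m jog '[0,0,0,0,-0.03,0,-1,0,0,0,0,-0.05,0,-1,0,0,0,0,-0.05,0,-1]'| grep -E 'ee_pos|force'
```

```text
ee_pos: [0.5466, 0.184, 0.0677]
ft_force: [1.9, -1.0, -0.1]
```

```bash
cat > ok.py <<'E'
import sys
from plant import r
s=r.sense(); f=s["ft_force"]; print(s["ee_pos"].round(4),f.round(1)); sys.exit(int(f[0]>4))
E
python3 -m jog '[0,0,0,0,0,-0.04,-1,0,0,0,0,-0.02,-0.04,-1,0,0,0,0,-0.05,-0.04,-1]' >/dev/null && python3 ok.py && python3 -m jog '[0,0,0,0,-0.02,0,-1,0,0,0,0,-0.04,0,-1,0,0,0,0,-0.04,0,-1]' >/dev/null && python3 ok.py && python3 -m jog '[0,0,0,0,-0.02,0,-1,0,0,0,0,-0.04,0,-1,0,0,0,0,-0.04,0,-1]' >/dev/null && python3 ok.py && python3 -m jog '[0,0,0,0,-0.02,0,-1,0,0,0,0,-0.04,0,-1,0,0,0,0,-0.04,0,-1]' >/dev/null && python3 ok.py && python3 -m jog '[0,0,0,0,-0.02,0,-1,0,0,0,0,-0.04,0,-1,0,0,0,0,-0.04,0,-1]' >/dev/null && python3 ok.py && python3 -m jog '[0,0,0,0,-0.02,0,-1,0,0,0,0,-0.04,0,-1,0,0,0,0,-0.04,0,-1]' >/dev/null && python3 ok.py
```

```text
[0.5457 0.1839 0.0677] [-0.1 -0.6 -3.1]
[0.5453 0.1839 0.0678] [-0.1 -0.1 -3.2]
[0.5452 0.1839 0.068 ] [-0.  -0.6 -4.3]
[0.545  0.1839 0.0682] [-0.2  1.1 -2.2]
[0.5446 0.1839 0.0682] [-0.4 -1.1 -4.3]
[0.5442 0.1839 0.0682] [ 1.1  0.  -3.1]
```

```bash
python3 -m jog '[0,0,0,0,-0.02,0,-1,0,0,0,0,-0.04,0,-1,0,0,0,0,-0.04,0,-1]' >/dev/null && python3 ok.py && python3 -m jog '[0,0,0,0,-0.02,0,-1,0,0,0,0,-0.04,0,-1,0,0,0,0,-0.04,0,-1]' >/dev/null && python3 ok.py && python3 -m jog '[0,0,0,0,-0.02,0,-1,0,0,0,0,-0.04,0,-1,0,0,0,0,-0.04,0,-1]' >/dev/null && python3 ok.py && python3 -m jog '[0,0,0,0,-0.02,0,-1,0,0,0,0,-0.04,0,-1,0,0,0,0,-0.04,0,-1]' >/dev/null && python3 ok.py && python3 -m jog '[0,0,0,0,-0.02,0,-1,0,0,0,0,-0.04,0,-1,0,0,0,0,-0.04,0,-1]' >/dev/null && python3 ok.py && python3 -m jog '[0,0,0,0,-0.02,0,-1,0,0,0,0,-0.04,0,-1,0,0,0,0,-0.04,0,-1]' >/dev/null && python3 ok.py
```

```text
[0.5438 0.1839 0.0682] [-0.1 -0.3 -2.9]
[0.5434 0.1838 0.0682] [ 0.2 -0.3 -3.3]
[0.543  0.1838 0.0682] [ 0.4  0.1 -2.9]
[0.5426 0.1838 0.0682] [-0.2 -0.1 -4.1]
[0.5422 0.1838 0.0682] [ 0.5  1.2 -4. ]
[0.5418 0.1838 0.0682] [ 0.3 -0.4 -3.2]
```

```bash
python3 -m jog '[0,0,0,0,-0.02,0,-1,0,0,0,0,-0.04,0,-1,0,0,0,0,-0.04,0,-1]' >/dev/null && python3 ok.py && python3 -m jog '[0,0,0,0,-0.02,0,-1,0,0,0,0,-0.04,0,-1,0,0,0,0,-0.04,0,-1]' >/dev/null && python3 ok.py && python3 -m jog '[0,0,0,0,-0.02,0,-1,0,0,0,0,-0.04,0,-1,0,0,0,0,-0.04,0,-1]' >/dev/null && python3 ok.py && python3 -m jog '[0,0,0,0,-0.02,0,-1,0,0,0,0,-0.04,0,-1,0,0,0,0,-0.04,0,-1]' >/dev/null && python3 ok.py && python3 -m jog '[0,0,0,0,-0.02,0,-1,0,0,0,0,-0.04,0,-1,0,0,0,0,-0.04,0,-1]' >/dev/null && python3 ok.py && python3 -m jog '[0,0,0,0,-0.02,0,-1,0,0,0,0,-0.04,0,-1,0,0,0,0,-0.04,0,-1]' >/dev/null && python3 ok.py
```

```text
[0.5414 0.1838 0.0682] [ 0.3 -0.3 -3.4]
[0.541  0.1838 0.0682] [-0.1  0.4 -3.9]
[0.5406 0.1837 0.0682] [ 0.5  0.4 -4.2]
[0.5402 0.1837 0.0682] [ 0.5  0.1 -4.2]
[0.5398 0.1837 0.0682] [-1.3  0.1 -2.7]
[0.5394 0.1837 0.0682] [-0.2  0.3 -3.3]
```

```bash
python3 -m jog '[0,0,0,0,-0.02,0,-1,0,0,0,0,-0.04,0,-1,0,0,0,0,-0.04,0,-1]' >/dev/null && python3 ok.py && python3 -m jog '[0,0,0,0,-0.02,0,-1,0,0,0,0,-0.04,0,-1,0,0,0,0,-0.04,0,-1]' >/dev/null && python3 ok.py && python3 -m jog '[0,0,0,0,-0.02,0,-1,0,0,0,0,-0.04,0,-1,0,0,0,0,-0.04,0,-1]' >/dev/null && python3 ok.py && python3 -m jog '[0,0,0,0,-0.02,0,-1,0,0,0,0,-0.04,0,-1,0,0,0,0,-0.04,0,-1]' >/dev/null && python3 ok.py && python3 -m jog '[0,0,0,0,-0.02,0,-1,0,0,0,0,-0.04,0,-1,0,0,0,0,-0.04,0,-1]' >/dev/null && python3 ok.py && python3 -m jog '[0,0,0,0,-0.02,0,-1,0,0,0,0,-0.04,0,-1,0,0,0,0,-0.04,0,-1]' >/dev/null && python3 ok.py
```

```text
[0.539  0.1837 0.0682] [-0.2 -0.4 -4. ]
[0.5386 0.1837 0.0682] [ 0.5  0.2 -3.2]
[0.5382 0.1837 0.0682] [ 0.9 -0.8 -3.9]
[0.5378 0.1837 0.0682] [-0.1  0.1 -4.2]
[0.5374 0.1836 0.0682] [-0.4 -0.9 -3.8]
[0.537  0.1836 0.0682] [ 0.8 -0.  -3.4]
```

```bash
python3 -m jog '[0,0,0,0,-0.02,0,-1,0,0,0,0,-0.04,0,-1,0,0,0,0,-0.04,0,-1]' >/dev/null && python3 ok.py && python3 -m jog '[0,0,0,0,-0.02,0,-1,0,0,0,0,-0.04,0,-1,0,0,0,0,-0.04,0,-1]' >/dev/null && python3 ok.py && python3 -m jog '[0,0,0,0,-0.02,0,-1,0,0,0,0,-0.04,0,-1,0,0,0,0,-0.04,0,-1]' >/dev/null && python3 ok.py && python3 -m jog '[0,0,0,0,-0.02,0,-1,0,0,0,0,-0.04,0,-1,0,0,0,0,-0.04,0,-1]' >/dev/null && python3 ok.py
```

```text
[0.5366 0.1836 0.0682] [ 0.2 -0.4 -3.8]
[0.5362 0.1836 0.0682] [-0.1 -0.  -3.2]
[0.5358 0.1836 0.0682] [ 0.4 -0.4 -3.2]
[0.5357 0.1836 0.0683] [ 1.8 -0.6 -4.4]
```

Contact appears at x = 0.5357 (Fx 1.8 and rising). I'll back off 0.6 mm, set the grid lightly on the ledges, then press.

```bash
python3 -m jog '[0,0,0,0,0.06,0,-1,0,0,0,0,0.06,0.03,-1,0,0,0,0,0.06,0.05,-1,0,0,0,0,0.06,0.05,-1]' >/dev/null; python3 ok.py;  python3 -m jog '[0,0,0,0,0,0.03,-1,0,0,0,0,0,0.03,-1,0,0,0,0,0,0.03,-1]' >/dev/null; python3 ok.py; python3 -m jog '[0,0,0,0,0,0,-1]' >/dev/null; python3 ok.py
```

```text
[0.5359 0.1836 0.0677] [-1.4 -0.6 -3.3]
[0.536  0.1836 0.0677] [-3.  -1.   0.8]
[0.536  0.1836 0.0677] [-2.9 -1.5  1.7]
```

```bash
python3 -m jog '[0,0,0,0,0,-0.03,-1,0,0,0,0,-0.02,-0.03,-1,0,0,0,0,-0.02,-0.03,-1]' >/dev/null; python3 ok.py;  python3 -m jog '[0,0,0,0,-0.02,0,-1,0,0,0,0,-0.02,0,-1]' >/dev/null; python3 ok.py;  python3 -m jog '[0,0,0,0,-0.02,0,-1,0,0,0,0,-0.02,0,-1]' >/dev/null; python3 ok.py
```

```text
[0.5361 0.1836 0.0677] [ 0.1 -0.7 -1.1]
[0.536  0.1836 0.0677] [ 1.4  0.5 -2.2]
[0.5358 0.1836 0.0677] [ 1.5 -0.7 -3.1]
```

```bash
python3 -m jog '[0,0,0,0,-0.02,0,-1,0,0,0,0,-0.02,0,-1]' >/dev/null; python3 ok.py &&  python3 -m jog '[0,0,0,0,-0.02,0,-1,0,0,0,0,-0.02,0,-1]' >/dev/null; python3 ok.py && python3 -m jog '[0,0,0,0,-0.02,0,-1,0,0,0,0,-0.02,0,-1]' >/dev/null; python3 ok.py
```

```text
[0.5357 0.1836 0.0678] [ 2.4 -0.2 -2.9]
[0.5357 0.1836 0.068 ] [ 3.5 -0.1 -3.8]
[0.5356 0.1836 0.0681] [ 5.8  0.8 -2.9]
```

```bash
for i in 1; do python3 -m jog '[0,0,0,0,0,0.02,-1,0,0,0,0,0,0.04,-1]' >/dev/null; python3 ok.py; done; python3 -m jog '[0,0,0,0,0,0,-1]' >/dev/null; python3 ok.py;python3 -m jog '[0,0,0,0,0,0,-1]' >/dev/null; python3 ok.py
```

```text
[0.5357 0.1836 0.068 ] [ 4.8 -0.6 -2.3]
[0.5357 0.1836 0.0679] [ 4.8  0.5 -3.3]
[0.5357 0.1836 0.0679] [ 5.  -0.2 -2.5]
```

```bash
python3 -m jog '[0,0,0,0,-0.01,0.01,-1,0,0,0,0,-0.02,0.02,-1]' >/dev/null; python3 ok.py; python3 -m jog '[0,0,0,0,0,0,-1]' >/dev/null; python3 ok.py;python3 -m jog '[0,0,0,0,0,0,-1]' >/dev/null; python3 ok.py; python3 -c "
from h import *
where()"
```

```text
[0.5357 0.1836 0.0679] [ 6.  -0.3 -1.4]
[0.5357 0.1836 0.0679] [ 5.5  0.1 -1.8]
[0.5357 0.1836 0.0679] [ 6.2  0.3 -2.1]
low [-95.9  -0.2  42.2]
high [ 1.241e+02 -1.000e-01  4.160e+01]
tilt -0.16 yaw-tray 0.01 roll 0.01
```

```bash
python3 -m jog '[0.1,0,0,0,-0.015,0.01,-1,0.1,0,0,0,-0.015,0.01,-1]' >/dev/null; python3 ok.py; python3 -m jog '[0,0,0,0,0,0,-1]' >/dev/null; python3 ok.py;python3 -m jog '[0,0,0,0,0,0,-1]' >/dev/null; python3 ok.py;python3 -m jog '[0,0,0,0,0,0,-1]' >/dev/null; python3 ok.py
```

```text
[0.5357 0.1836 0.0678] [ 5.7 -0.6 -2.6]
[0.5357 0.1836 0.0678] [ 6.9 -1.3 -2.5]
[0.5357 0.1836 0.0679] [ 5.3 -0.6 -1.7]
[0.5357 0.1836 0.0679] [ 5.5  0.4 -3.7]
```

```bash
python3 -m jog '[0,0,0,0,-0.02,0,-1,0,0,0,0,-0.02,0,-1]' >/dev/null; python3 ok.py; python3 -m jog '[0,0,0,0,0,0,-1]' >/dev/null; python3 ok.py;python3 -m jog '[0,0,0,0,0,0,-1]' >/dev/null; python3 ok.py;python3 -m jog '[0,0,0,0,0,0,-1]' >/dev/null; python3 ok.py; python3 -c "
from h import *
where()"
```

```text
[0.5357 0.1836 0.0679] [ 5.7 -0.6 -2.2]
[0.5357 0.1836 0.0679] [ 6.1 -0.2 -3. ]
[0.5357 0.1836 0.0679] [ 5.8 -0.3 -3. ]
[0.5357 0.1836 0.0679] [ 5.8  0.5 -2.8]
low [-95.9  -0.2  42.2]
high [ 1.241e+02 -1.000e-01  4.170e+01]
tilt -0.11 yaw-tray 0.01 roll 0.01
```

```bash
python3 -m jog '[0,0,0,0,-0.015,0,-1,0,0,0,0,-0.03,0,-1]' >/dev/null; python3 ok.py; python3 -m jog '[0,0,0,0,0,0,-1]' >/dev/null; python3 ok.py;python3 -m jog '[0,0,0,0,0,0,-1]' >/dev/null; python3 ok.py;python3 -m jog '[0,0,0,0,0,0,-1]' >/dev/null; python3 ok.py; python3 -c "
from h import *
where()
from plant import r
print(r.sense()['time'])"
```

```text
[0.5357 0.1836 0.0681] [ 7.5 -0.3 -3.4]
[0.5356 0.1836 0.0681] [ 6.1  0.8 -3.9]
[0.5356 0.1836 0.068 ] [ 6.5 -0.7 -2.5]
[0.5356 0.1837 0.068 ] [ 6.7  0.9 -1.9]
low [-95.8  -0.2  42.3]
high [124.2  -0.2  41.7]
tilt -0.14 yaw-tray 0.01 roll 0.02
27.95
```

```bash
python3 -m jog '[0,0,0,0,-0.01,0.01,-1,0,0,0,0,-0.03,0.02,-1]' >/dev/null; python3 ok.py; python3 -m jog '[0,0,0,0,0,0,-1]' >/dev/null; python3 ok.py;python3 -m jog '[0,0,0,0,0,0,-1]' >/dev/null; python3 ok.py;python3 -m jog '[0,0,0,0,0,0,-1]' >/dev/null; python3 ok.py; python3 -c "
from h import *
where()"
```

```text
[0.5356 0.1837 0.0681] [ 7.   0.7 -1.7]
[0.5356 0.1837 0.0681] [ 7.9 -0.4 -2.5]
[0.5356 0.1836 0.0681] [ 5.1 -0.  -2.6]
[0.5356 0.1836 0.0681] [ 7.6  0.2 -3. ]
low [-95.8  -0.2  42.5]
high [124.2  -0.2  41.7]
tilt -0.19 yaw-tray 0.01 roll 0.02
```

Pressed at about 6.9 N mean for 0.5 s, with the grid flat within 0.2°. I'll ease the press, set the weight on the ledges, and release.

```bash
python3 -m jog '[0.1,0,0,0,0.02,0.03,-1,0.15,0,0,0,0.04,0.06,-1,0.15,0,0,0,0.04,0.06,-1]' >/dev/null; python3 ok.py; python3 -m jog '[0,0,0,0,0,0.02,-1,0,0,0,0,0,0.02,-1]' >/dev/null; python3 ok.py; python3 -c "
from h import *
where()"
```

```text
[0.5357 0.1837 0.0677] [ 5.8 -0.1  0.3]
[0.5357 0.1837 0.0677] [ 5.6 -1.4  2.8]
low [-95.9  -0.2  41.6]
high [124.1  -0.2  41.7]
tilt 0.02 yaw-tray 0.01 roll 0.02
```

```bash
python3 -m jog '[0,0,0,0,0.01,-0.01,-1,0,0,0,0,0.02,-0.02,-1]' 20 | grep -E 'force|grip'; python3 -m jog '[0,0,0,0,0,0,0,0,0,0,0,0,0,0,0,0,0,0,0,0,0,0,0,0,0,0,0,0]' | grep -E 'ee_pos|force|grip';python3 -m jog '[0,0,0,0,0,0,0.4,0,0,0,0,0,0,0.4,0,0,0,0,0,0,0.4]' | grep -E 'ee_pos|force|grip'
```

```text
ft_force: [5.6, -1.3, 3.2]
grip_width: 0.0099
ee_pos: [0.5333, 0.1835, 0.0655]
ft_force: [-0.6, -0.1, 0.0]
grip_width: 0.043
ee_pos: [0.5342, 0.1835, 0.0661]
ft_force: [-0.4, 0.7, 0.3]
grip_width: 0.0595
```

```bash
python3 -m jog '[0,0,0,0,0,-1,0.4,0,0,0,0,0,-3,0.4,0,0,0,0,0,-7,0.4,0,0,0,0,0,-11,0.4,0,0,0,0,0,-14,0.4]' | grep -E 'ee_pos|force|grip';python3 -m jog '[0,0,0,-5,0,0,0.4,0,0,0,-10,0,0,0.4,0,0,0,-15,0,0,0.4,0,0,0,-20,0,0,0.4,0,0,0,-25,0,-2,0.4]' | grep -E 'ee_pos|force';python3 -m jog '[0,0,0,0,0,0,0.4,0,0,0,0,0,0,0.4]' | grep -E 'ee_pos|force'
python3 -c "
from plant import optics
import cv2,numpy as np,pickle
d={n:optics.snapshot(n) for n in('scene','top')};pickle.dump(d,open('d1.pkl','wb'))
a=d['scene']['pixels'][125:260,285:400,::-1];b=d['top']['pixels'][135:295,100:220,::-1]
a=cv2.resize(a,(460,540),interpolation=2);b=cv2.resize(b,None,fx=2.8,fy=540/160,interpolation=2)
cv2.imwrite('pics/f.png',np.hstack([a,b]))"
```

```text
ee_pos: [0.5357, 0.1837, 0.2101]
ft_force: [0.9, -0.4, 0.1]
grip_width: 0.0598
ee_pos: [0.5421, -0.0644, 0.223]
ft_force: [0.4, 0.7, -0.2]
ee_pos: [0.5443, -0.0637, 0.2261]
ft_force: [0.4, 0.6, 0.1]
```

View pics/f.png

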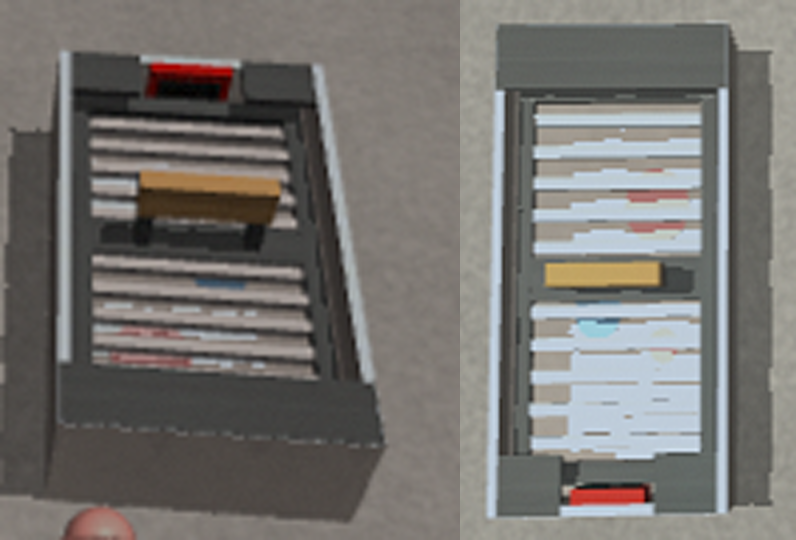

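The final view shows the grid flat between the ledges, its near end under both tabs up to the red stop and its far end under the lip. The handle top is at about (602,274) in the top half. I'll check its position and the bystanders.

```bash
python3 - <<'E'
from h import *
import pickle,cv2
from plant import r
d=pickle.load(open("d1.pkl","rb"));o=pickle.load(open("d0.pkl","rb"))
uv=np.array([[100+(602-460+.5)/2.8-.5,135+274.5/3.375-.5]])
tp=(.5504,.1798)
def f(v):
    W=R.from_euler('z',182.1,degrees=True).apply(np.array([[v[0],v[1],92]])/1e3)+[*tp,0]
    return (proj(d["top"],W)-uv).ravel()
print("handle tray x,y mm",least_squares(f,[0.,0.]).x)
uv=np.array([[285+(209+.5)/4-.5,125+(182.)/4-.5]]); tp=(.5486,.1816)
def g(v):
    W=R.from_euler('z',182.1,degrees=True).apply(np.array([[v[0],v[1],92]])/1e3)+[*tp,0]
    return (proj(d["scene"],W)-uv).ravel()
print("scene",least_squares(g,[0.,0.]).x)
D=np.abs(d["scene"]["pixels"].astype(int)-o["scene"]["pixels"]).max(2)
for n,(x,y,w,h) in dict(pot=(280,250,65,70),jar=(215,220,36,46),cup=(128,233,50,60)).items(): print(n,(D[y:y+h,x:x+w]>40).mean())
print(r.sense()["time"])
E
```

```text
handle tray x,y mm [14.42493902 -0.17235283]
scene [15.05085452  0.8243016 ]
pot 0.0
jar 0.0
cup 0.013666666666666667
31.15
```

```bash
python3 -c "
from plant import sign_off; print(sign_off())"
```

```text
the job is handed in; nothing more can be done
None
```

The grid is back in the tray, lying flat with one end under the steel lip and the other under the two tabs, against the stop's black pad. I handed the job in at about 31 s, with the arm clear of everything.

- **Tuck and lower:** I tilted the grid 13°, slid it under the lip and felt the end wall at about 6 N. It then went down flat, and the ledge read about 10 N, so I eased off.
- **Press on the pad:** I slid it until contact, then held about 6–7 N on average for over 1 s. The force readings scatter by about 1 N, and the highest single one was 7.9 N, below the 10 N that would shift the stop. I eased off slightly before letting go, with the grid level within 0.02°.
- **Pad setting:** the grid went almost the full travel before touching, so the pad seems to stick out only about 0.5–1 mm.
- **Last checks:** the handle measures tray x = 14.4 mm, y = -0.2 mm from the top camera, and 15.1 mm and 0.8 mm from the scene camera. The scene figure is 0.6 mm past the 14.5 mm limit, which is within the 2 mm calibration.
- **Bystanders:** the pot and jar look unchanged in the images. About 1.4% of pixels around the cup changed. I took that to be the arm's shadow and did not look closer.
- **At release:** the empty fingers sprang about 2.4 mm toward the stop as they opened. The handle position measured afterwards shows no sign that the grid moved.

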